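Sweep the jar lids off the chopping block into the blue tray

ROBOT

A 6-joint arm with a two-finger parallel gripper is mounted at the origin on the work surface. World frame = base frame: x ahead of the robot, y to its left, z up, the work surface at z = 0. Lengths are in m, angles in rad, forces in N, time in s.
With the tool pointing down it reaches from about 0.35 to 0.725 m from the base axis. Payload 6 kg.
Tool frame: the origin (TCP) lies on the front face of the gripper's body, between the roots of the fingers; the fingertips stand 73 mm ahead of it and the grasp point (between the pads) lies 54 mm ahead of it; z points along the fingers, y is the line along which they close (so a half turn about z gives the same grasp; the last joint's range is limited). The gripper opens to 85 mm and grips with 20 to 120 N. Pads are 22 mm wide; open, the fingers measure 114 mm over their backs; the gripper's body (76 mm by 85 mm) begins 54 mm behind the grasp point. The pads swing forward as they close: fully open they stand 13 mm farther back than shut.
Start: joints at [-0.924, 0.04, 0.085, 0, -1.615, -0.334], TCP at [0.185, -0.571, 0.304] pointing down, gripper open.
Joint ranges: [-2.56, 2.56], [-1.29, 2.01], [-1.08, 1.49], [-3.29, 1.98], [-2.81, -0.18], [-2.99, 2.99]. Speed limits (rad/s): [2.57, 2.57, 3.01, 3.14, 3.14, 3.14].

INTERFACE

Orientations are given as a unit quaternion [w, x, y, z].
In Python, from rig import * gives the robot as it stands.
- The arm moves only by the tool send_rows, never from a script. Its argument "moves" is a list of rows, each an object with "dp": the shift along the world's x, y, z each as a share of 0.8 m, from -1 to 1, a list of three; "rot": the turn, a rotation vector about the world's x, y, z each as a share of 180 degrees, from -1 to 1, a list of three. A call has 1 to 20 rows; each row is the pose to reach, as a shift and turn from the pose commanded when the call began, turning the shorter way round; what a row does not reach only later rows make up. A row lasts 1/8 s, in which the tool goes at most 62.5 mm and 10.7 degrees, less where a joint would pass 70% of its speed; a pose out of reach is approached as far as the arm can. A call with a number of a shift or a turn outside -1 to 1 is refused whole. A call with a gripper value outside its range is refused whole. "gripper" is the closure, from 0 (fully open) to 1 (shut), set as the call begins (left out, the last holds). The fingers move at their own pace and stop on an object; "force" is the grip in N (left out, the last holds). Time passes only in rows, so rows that repeat a pose let the fingers close. It gives the time, the measured TCP pose, the force, the opening and the grip force at its end, in the units of the state.
- get_obs(): the state, without advancing time (a new reading comes with each control period).
- grab_frame(name): name is "scene" or "top" or "wrist"; returns the picture (384x512x3 uint8, red, green, blue); there is no depth.
- camera_params(name): a dict with "fx", "fy", "cx", "cy" (pixels), "xyz" and "rotation" of the camera in the world; the wrist camera has in their place "T_tool_cam" (4x4, takes a point from camera to tool coordinates, whose origin is the TCP and whose axes are the flange's). Camera axes: x right, y up, looking along -z (the intrinsics and any distortion apply to the point x, -y, -z); pixel columns grow to the right and rows downward; lengths in m; the calibration is good to about 2 mm. A picture is of the moment at which its call begins: read the wrist's pose just before it. camera_params takes no time and is no camera call.
- close_job(): hands the job in; it is judged then, once.
The state is a dict: "time_s": time; "qpos": joint angles; "qd": joint speeds; "tau": joint torques, N m; "eef_pos": TCP position; "ee_rot": TCP orientation; "wrist_force": force on the tool from outside, world axes, zero at the start; "torque": the same for the moment, N m; "finger_gap": opening from 0.0 (shut) to 1.0 (fully open); "grip_force": force on a finger pad.
Only numpy, scipy, OpenCV 4.12 (cv2) and the standard library are available. Lean on these libraries where they do the work, as an engineer would, in place of code of your own. Each camera call takes 0.05 s, during which the arm holds its last target. There are 200 camera calls.

TASK

Clear the three red jar lids off the chopping block: with the fingertips, sweep each one gently across the wood and over the edge into the blue tray beside it, without gripping or picking any up. Leave the spice jar standing where it is on the block, steering the lids around it, and do not disturb the ramekin or the salt pot.

Things in the scene. Friction and masses are not known exactly. Their poses are not given: they have to be found in the camera images.
- block: Pale wooden chopping block, fixed to the worktop, 260 mm (its x) x 300 mm (its y) x 45 mm high, turned up to 15 degrees. Origin: centre of its underside, on the worktop. The trays lie along its +y and -y sides, blue on either one.
- blue_tray: Blue plastic open tray, empty: the one the lids go into. The tray stands on the worktop, fixed, its long side along a side of the block with a 4 mm gap; it spans that whole side. 260 (x) x 140 (y) x 36 mm high outside, walls and floor 4 mm, so its rim is 9 mm lower than the block's top. Origin: centre of its underside; axes parallel to the block's.
- white_tray: White plastic open tray holding three teaspoons, on the other side of the block. The tray stands on the worktop, fixed, its long side along a side of the block with a 4 mm gap; it spans that whole side. 260 (x) x 140 (y) x 36 mm high outside, walls and floor 4 mm, so its rim is 9 mm lower than the block's top. Origin: centre of its underside; axes parallel to the block's.
- lid0_center (a point): Middle of a red metal jar lid with a small white disc on top (three alike): a flat disc 44 mm across, 14 mm high, about 15 g, loose, lying flat on the block; this point is 7 mm above its underside.
- lid1_center (a point): Middle of a red metal jar lid with a small white disc on top (three alike): a flat disc 44 mm across, 14 mm high, about 15 g, loose, lying flat on the block; this point is 7 mm above its underside.
- lid2_center (a point): Middle of a red metal jar lid with a small white disc on top (three alike): a flat disc 44 mm across, 14 mm high, about 15 g, loose, lying flat on the block; this point is 7 mm above its underside.
- spice_jar: Squat amber glass spice jar with a black cap, 40 mm across, 60 mm high, standing on the block among the lids, sometimes between a lid and the blue tray. Loose, must stay standing where it is. Origin: centre of its underside.
- ramekin: White ceramic ramekin, 70 mm across, 45 mm high, on the worktop beyond the block's far side. Loose, must stay standing where it is. Origin: centre of its underside.
- salt_pot: Blue ceramic salt pot, 48 mm across, 55 mm high, on the worktop beyond the block's far side. Loose, must stay standing where it is. Origin: centre of its underside.

How it is judged:
At the end, for the whole second after the job is handed in: All three lids lie at rest in the blue tray (middle inside its walls and below 43 mm above the tray's underside, in any attitude); spice jar, ramekin and salt pot stand upright within 20 mm of where they began (x of lid0_center in the frame of blue_tray between -0.126 and 0.126 m and y of lid0_center in the frame of blue_tray between -0.066 and 0.066 m and z of each of lid0_center, lid1_center, lid2_center in the frame of blue_tray below 0.043 m and linear speed of each of lid0, lid1, lid2 below 0.02 m/s and x of lid1_center in the frame of blue_tray between -0.126 and 0.126 m and y of lid1_center in the frame of blue_tray between -0.066 and 0.066 m and x of lid2_center in the frame of blue_tray between -0.126 and 0.126 m and y of lid2_center in the frame of blue_tray between -0.066 and 0.066 m and distance of each of spice_jar, ramekin, salt_pot from where it was at the start of the episode below 0.02 m and angle between each of spice_jar, ramekin, salt_pot's own z axis and vertical below 0.2 rad); the robot touches nothing.
It fails at once if a lid is picked up (its middle more than 20 mm above where it lay on the block) (height (world z) of any of lid0_center, lid1_center, lid2_center above 0.072 m).
It fails at once if a lid is gripped or pressed hard (over 15 N from the fingers) (contact force between the fingers and lid0 above 15 N or contact force between the fingers and lid1 above 15 N or contact force between the fingers and lid2 above 15 N).
It fails at once if the spice jar, ramekin or salt pot is shifted more than 20 mm or tipped (distance of any of spice_jar, ramekin, salt_pot from where it was at the start of the episode above 0.02 m or angle between any of spice_jar, ramekin, salt_pot's own z axis and vertical above 0.3 rad).
It also fails if it takes over 64 s, if anything falls off the work surface, if the arm or the gripper's body presses on something with over 40 N, if the wrist force passes 120 N, or if a joint passes its speed limit or range.

## Working session

There is one attempt and no reset: what is moved stays moved. The work goes in short steps, Python scripts to look and compute and a tool call to move; the robot and the scene stay as the last step left them, time stands still between calls to the robot, and variables do not carry over. Pictures are saved under pics/ and viewed, at most 10 in all, crops included, and the job is handed in when it is done.

Besides the shell and the picture viewer there is one more tool, called after "Emit:" by a JSON object that holds its "name" and its "arguments", one argument or row to a line. send_rows: Moves the arm, as the interface text tells. Shift numbers are shares of 0.8 m and turn numbers shares of 180 degrees, none past 1 either way. Its arguments: {"type":"object","properties":{"moves":{"type":"array","items":{"type":"object","properties":{"dp":{"type":"array","items":{"type":"number","minimum":-1,"maximum":1}},"rot":{"type":"array","items":{"type":"number","minimum":-1,"maximum":1}}}}},"gripper":{"type":"number"},"force":{"type":"number"}},"required":["moves"]}

```bash
mkdir -p pics
python3 - <<'E'
from rig import *
import cv2,json
o=get_obs();print(o['eef_pos'],o['ee_rot'],o['time_s'])
for n in("top","scene"):
    f=grab_frame(n);cv2.imwrite(f"pics/{n}0.png",f[:,:,::-1]);print(camera_params(n))
E
```

```text
[ 0.18466098 -0.57066016  0.30286917] [-1.81094506e-04 -1.55753448e-01  9.87795561e-01  8.72263327e-04] 0.0
{'fx': 370.7034291739538, 'fy': 370.7034291739538, 'cx': 251.5378543871961, 'cy': 193.14188266094862, 'xyz': array([0.47025472, 0.00399161, 0.80893753]), 'rotation': array([-0.70340896, -0.07467999,  0.05734304,  0.70452147])}
{'fx': 380.5671691407721, 'fy': 380.5671691407721, 'cx': 255.91721500455614, 'cy': 196.13800592606958, 'xyz': array([ 0.92926663, -0.33332992,  0.73190525]), 'rotation': array([0.89833663, 0.2843363 , 0.10790582, 0.31701814])}
```

View pics/top0.png

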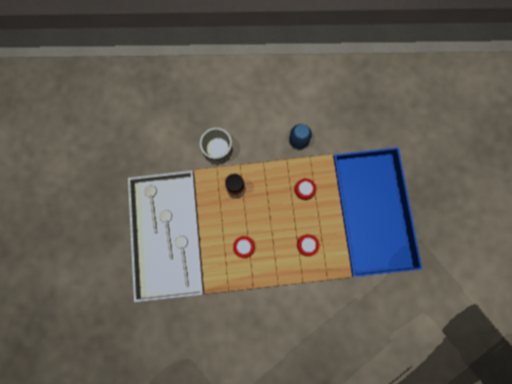

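View pics/scene0.png

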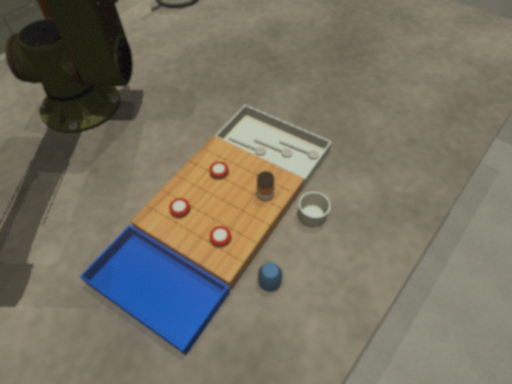

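The top view (up is +x, right is −y) shows the blue tray on the −y side. The lids are at px (306,189), (308,245) and (244,247), the jar at (235,184), and the salt pot at (300,135). No lid has the jar between it and the tray.

```bash
cat > h.py <<'E'
import numpy as np,cv2
from scipy.spatial.transform import Rotation as R
from rig import *
def ray(n,u,v,z):
    c=camera_params(n);q=c['rotation'];r=R.from_quat([*q[1:],q[0]]).as_matrix()
    d=r@np.array([(u-c['cx'])/c['fx'],-(v-c['cy'])/c['fy'],-1]);o=c['xyz']
    return o+d*(z-o[2])/d[2]
def blobs(m,amin=20):
    n,l,s,c=cv2.connectedComponentsWithStats(m.astype(np.uint8));return [(c[i],s[i,4]) for i in range(1,n) if s[i,4]>amin]
def red(f):
    h=cv2.cvtColor(f,cv2.COLOR_RGB2HSV);m=((h[...,0]<6)|(h[...,0]>172))&(h[...,1]>170)&(h[...,2]>70)
    cs,_=cv2.findContours(m.astype(np.uint8),cv2.RETR_EXTERNAL,cv2.CHAIN_APPROX_NONE)
    return [cv2.minEnclosingCircle(c) for c in cs if cv2.contourArea(c)>60]
E
python3 - <<'E'
from h import *
for n in("top","scene"):
    f=cv2.imread(f"pics/{n}0.png")[:,:,::-1].copy()
    for (u,v),r in red(f): print(n,'lid',round(u),round(v),round(r,1),ray(n,u,v,.055).round(4))
    h=cv2.cvtColor(f,cv2.COLOR_RGB2HSV)
    b=(h[...,0]>105)&(h[...,0]<128)&(h[...,1]>190)&(h[...,2]>60)
    w=(h[...,0]>8)&(h[...,0]<24)&(h[...,1]>110)&(h[...,2]>110)
    for nm,m,z in(('blue',b,.036),('wood',w,.045)):
        cs,_=cv2.findContours(m.astype(np.uint8),0,1);c=max(cs,key=cv2.contourArea)
        q=cv2.boxPoints(cv2.minAreaRect(c));e=cv2.approxPolyDP(cv2.convexHull(c),8,True)[:,0]
        print(n,nm,[(tuple(map(int,p)),ray(n,*p,z)[:2].round(3).tolist()) for p in e])
for u,v,z in((235,184,.105),(301,130,.055),(217,143,.045)):print(ray("top",u,v,z).round(3))
for u,v,z in((265,179,.105),(270,270,.055),(314,203,.045)):print(ray("scene",u,v,z).round(3))
E
```

```text
top lid 244 247 10.5 [0.5032 0.0386 0.055 ]
top lid 308 245 10.7 [ 0.5072 -0.0902  0.055 ]
top lid 305 188 10.3 [ 0.6223 -0.088   0.055 ]
top blue [((397, 149), [0.712, -0.29]), ((420, 267), [0.463, -0.318]), ((353, 274), [0.449, -0.183]), ((335, 156), [0.697, -0.156])]
top wood [((332, 155), [0.697, -0.148]), ((351, 276), [0.445, -0.176]), ((205, 293), [0.412, 0.116]), ((194, 171), [0.663, 0.146])]
scene blue [((127, 244), [0.478, -0.216]), ((218, 295), [0.699, -0.179]), ((186, 349), [0.721, -0.286]), ((90, 283), [0.488, -0.317])]
scene wood [((302, 179), [0.666, 0.142]), ((229, 282), [0.701, -0.149]), ((132, 222), [0.451, -0.177]), ((213, 136), [0.414, 0.116])]
[0.622 0.054 0.105]
[ 0.75  -0.083  0.055]
[0.725 0.098 0.045]
[0.629 0.053 0.105]
[ 0.749 -0.084  0.055]
[0.725 0.104 0.045]
```

Emit:
{"name": "send_rows", "arguments": {
  "moves": [
    {"dp": [0.54,0.666,-0.1],"rot": [0,0,0.435]},
    {"dp": [0.54,0.666,-0.1],"rot": [0,0,0.435]},
    {"dp": [0.54,0.666,-0.1],"rot": [0,0,0.435]},
    {"dp": [0.54,0.666,-0.1],"rot": [0,0,0.435]},
    {"dp": [0.54,0.666,-0.1],"rot": [0,0,0.435]},
    {"dp": [0.54,0.666,-0.1],"rot": [0,0,0.435]},
    {"dp": [0.54,0.666,-0.1],"rot": [0,0,0.435]},
    {"dp": [0.54,0.666,-0.1],"rot": [0,0,0.435]},
    {"dp": [0.54,0.666,-0.1],"rot": [0,0,0.435]},
    {"dp": [0.54,0.666,-0.1],"rot": [0,0,0.435]},
    {"dp": [0.54,0.666,-0.1],"rot": [0,0,0.435]},
    {"dp": [0.54,0.666,-0.1],"rot": [0,0,0.435]},
    {"dp": [0.54,0.666,-0.1],"rot": [0,0,0.435]},
    {"dp": [0.54,0.666,-0.1],"rot": [0,0,0.435]},
    {"dp": [0.54,0.666,-0.1],"rot": [0,0,0.435]},
    {"dp": [0.54,0.666,-0.1],"rot": [0,0,0.435]}
  ],
  "gripper": 0.7,
  "force": 20
}}

```text
time_s: 2.1
eef_pos: [0.6164, -0.0387, 0.2244]
ee_rot: [-0.0, 0.744, -0.668, 0.0]
wrist_force: [-0.2, 0.5, 0.4]
finger_gap: 0.301
grip_force: 0.0
```

Emit:
{"name": "send_rows", "arguments": {
  "moves": [
    {"dp": [0,0,-0.05]},
    {"dp": [0,0,-0.09]},
    {"dp": [0,0,-0.1]},
    {"dp": [0,0,-0.105]},
    {"dp": [0,0,-0.105]}
  ]
}}

```text
invalid input
```

Run:
```python
from h import *
o=get_obs();print(o['eef_pos'],o['wrist_force'])
f=grab_frame("scene")[120:330,80:350];g=grab_frame("top")[110:290,180:430]
f=cv2.resize(f,None,fx=1.9,fy=1.9,interpolation=2);g=cv2.resize(g,None,fx=1.1,fy=1.1)
c=np.zeros((600,800,3),np.uint8);c[:f.shape[0],:f.shape[1]]=f;c[400:400+g.shape[0],515:515+g.shape[1]]=g[:200,:285]
cv2.imwrite("pics/a1.png",c[:,:,::-1])
```

```text
[ 0.61641169 -0.03873016  0.22439939] [-0.18455258  0.50017292  0.38681823]
```

View pics/a1.png

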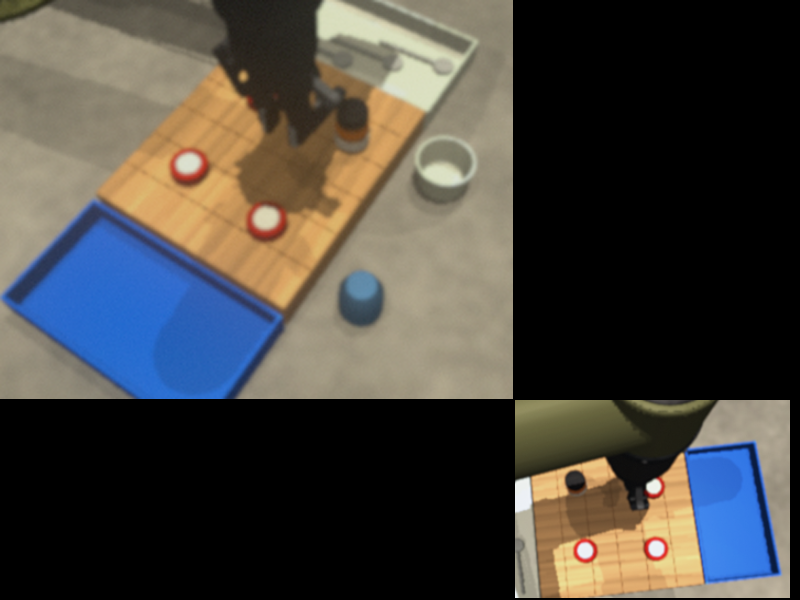

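The move was refused because its rows had no "rot", so the arm is still high. The picture shows the two fingertips slightly apart above the wood, clear of the jar, and nothing has been disturbed.

Emit:
{"name": "send_rows", "arguments": {
  "moves": [
    {"dp": [0,0,-0.05],"rot": [0,0,0]},
    {"dp": [0,0,-0.09],"rot": [0,0,0]},
    {"dp": [0,0,-0.1],"rot": [0,0,0]},
    {"dp": [0,0,-0.105],"rot": [0,0,0]},
    {"dp": [0,0,-0.105],"rot": [0,0,0]}
  ]
}}

```text
time_s: 2.82
eef_pos: [0.6172, -0.0381, 0.1412]
ee_rot: [-0.001, 0.744, -0.668, 0.001]
wrist_force: [0.5, 0.3, 0.5]
finger_gap: 0.303
grip_force: 0.0
```

Emit:
{"name": "send_rows", "arguments": {
  "moves": [
    {"dp": [0,0,-0.005],"rot": [0,0,0]},
    {"dp": [0,0,-0.005],"rot": [0,0,0]}
  ]
}}

```text
time_s: 3.08
eef_pos: [0.6167, -0.038, 0.136]
ee_rot: [-0.0, 0.744, -0.668, -0.0]
wrist_force: [0.3, -0.5, -0.3]
finger_gap: 0.298
grip_force: 0.0
```

Emit:
{"name": "send_rows", "arguments": {
  "moves": [
    {"dp": [0,0,-0.005],"rot": [0,0,0]},
    {"dp": [0,0,-0.005],"rot": [0,0,0]}
  ]
}}

```text
time_s: 3.32
eef_pos: [0.6164, -0.0381, 0.1314]
ee_rot: [0.0, 0.744, -0.668, -0.0]
wrist_force: [0.4, -0.1, 0.4]
finger_gap: 0.298
grip_force: 0.0
```

Emit:
{"name": "send_rows", "arguments": {
  "moves": [
    {"dp": [0,0,-0.004],"rot": [0,0,0]},
    {"dp": [0,0,-0.004],"rot": [0,0,0]}
  ]
}}

```text
time_s: 3.58
eef_pos: [0.6165, -0.0381, 0.1283]
ee_rot: [0.0, 0.744, -0.668, -0.0]
wrist_force: [0.5, 0.5, -0.2]
finger_gap: 0.299
grip_force: 0.0
```

Emit:
{"name": "send_rows", "arguments": {
  "moves": [
    {"dp": [0,0,-0.004],"rot": [0,0,0]},
    {"dp": [0,0,-0.004],"rot": [0,0,0]}
  ]
}}

```text
time_s: 3.82
eef_pos: [0.6165, -0.0381, 0.125]
ee_rot: [0.0, 0.744, -0.668, -0.0]
wrist_force: [0.3, -0.2, -0.4]
finger_gap: 0.299
grip_force: 0.0
```

Run:
```python
from h import *
o=get_obs();print(o['eef_pos'],o['wrist_force'])
f=grab_frame("scene")[140:280,150:320]
cv2.imwrite("pics/a2.png",cv2.resize(f,None,fx=4,fy=4,interpolation=2)[:,:,::-1])
```

```text
[ 0.61647107 -0.03806521  0.1250281 ] [ 0.32581106 -0.21996761 -0.41494054]
```

View pics/a2.png

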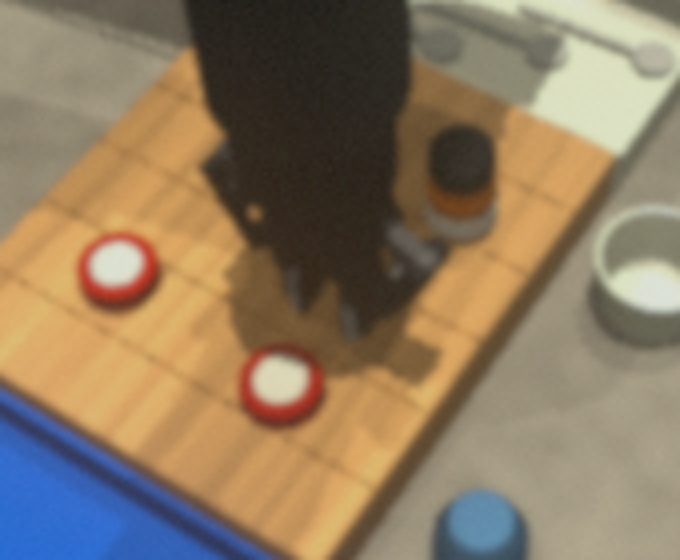

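The fingertips are at crop px (305,310) and (350,335), close above the wood, squarely behind the lid at (281,385) and well clear of the jar. I'll go a little lower and check the force.

Emit:
{"name": "send_rows", "arguments": {
  "moves": [
    {"dp": [0,0,-0.003],"rot": [0,0,0]},
    {"dp": [0,0,-0.003],"rot": [0,0,0]}
  ]
}}

```text
time_s: 4.12
eef_pos: [0.6165, -0.0381, 0.1228]
ee_rot: [0.0, 0.744, -0.668, -0.0]
wrist_force: [-0.0, 0.6, 0.2]
finger_gap: 0.299
grip_force: 0.0
```

Emit:
{"name": "send_rows", "arguments": {
  "moves": [
    {"dp": [0,0,-0.002],"rot": [0,0,0]},
    {"dp": [0,0,-0.002],"rot": [0,0,0]}
  ]
}}

```text
time_s: 4.38
eef_pos: [0.6166, -0.0381, 0.1213]
ee_rot: [0.0, 0.744, -0.668, -0.0]
wrist_force: [-0.2, -0.2, -0.6]
finger_gap: 0.301
grip_force: 0.0
```

Run:
```python
from h import *
for u,v in((226,217.5),(237.5,224)):
    for z in(.045,.052,.059):print(ray("scene",u,v,z).round(3))
```

```text
[ 0.599 -0.044  0.045]
[ 0.603 -0.047  0.052]
[ 0.606 -0.049  0.059]
[ 0.629 -0.04   0.045]
[ 0.632 -0.043  0.052]
[ 0.635 -0.046  0.059]
```

Emit:
{"name": "send_rows", "arguments": {
  "moves": [
    {"dp": [0.001,-0.01,0],"rot": [0,0,0]},
    {"dp": [0.002,-0.02,0],"rot": [0,0,0]},
    {"dp": [0.003,-0.03,0],"rot": [0,0,0]},
    {"dp": [0.004,-0.04,0],"rot": [0,0,0]},
    {"dp": [0.005,-0.05,0],"rot": [0,0,0]},
    {"dp": [0.006,-0.06,0],"rot": [0,0,0]},
    {"dp": [0.007,-0.07,0],"rot": [0,0,0]},
    {"dp": [0.008,-0.08,0],"rot": [0,0,0]},
    {"dp": [0.01,-0.09,0],"rot": [0,0,0]},
    {"dp": [0.011,-0.1,0],"rot": [0,0,0]},
    {"dp": [0.012,-0.11,0],"rot": [0,0,0]},
    {"dp": [0.013,-0.12,0],"rot": [0,0,0]},
    {"dp": [0.014,-0.13,0],"rot": [0,0,0]},
    {"dp": [0.015,-0.14,0],"rot": [0,0,0]},
    {"dp": [0.016,-0.15,0],"rot": [0,0,0]},
    {"dp": [0.018,-0.16,0],"rot": [0,0,0]},
    {"dp": [0.019,-0.17,0],"rot": [0,0,0]},
    {"dp": [0.02,-0.18,0],"rot": [0,0,0]},
    {"dp": [0.02,-0.18,0],"rot": [0,0,0]}
  ]
}}

```text
time_s: 6.75
eef_pos: [0.6326, -0.1827, 0.1214]
ee_rot: [0.0, 0.744, -0.668, -0.0]
wrist_force: [0.5, -0.7, 0.5]
finger_gap: 0.299
grip_force: 0.0
```

Run:
```python
from h import *
o=get_obs();print(o['eef_pos'],o['wrist_force'])
f=grab_frame("scene")
for (u,v),r in red(f): print(u,v,r,ray("scene",u,v,.055).round(3),ray("scene",u,v,.014).round(3))
cv2.imwrite("pics/a3.png",cv2.resize(f[130:360,70:350],None,fx=2.2,fy=2.2,interpolation=2)[:,:,::-1])
```

```text
[ 0.63260252 -0.18268841  0.12137451] [ 0.5494522  -0.74896365  0.45126837]
```

View pics/a3.png

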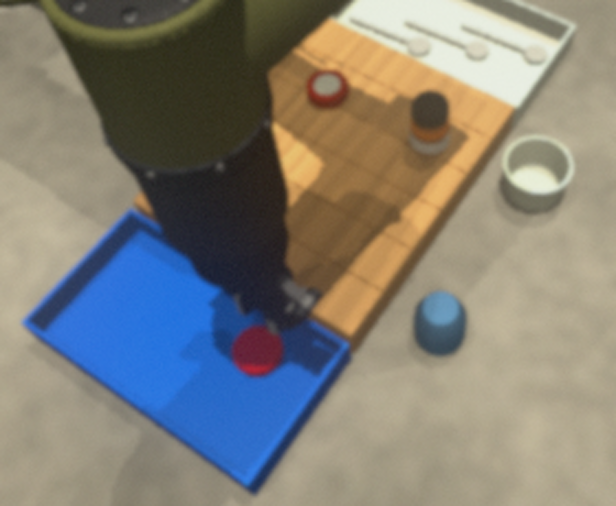

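The first lid lies in the tray at about px (257,350), flipped over. The jar and pots haven't moved. Next is the near lid, B.

Emit:
{"name": "send_rows", "arguments": {
  "moves": [
    {"dp": [0,0,0.05],"rot": [0,0,0]},
    {"dp": [0,0,0.08],"rot": [0,0,0]},
    {"dp": [-0.08,0.09,0.08],"rot": [0,0,0]},
    {"dp": [-0.08,0.09,0.08],"rot": [0,0,0]},
    {"dp": [-0.163,0.178,0.08],"rot": [0,0,0]},
    {"dp": [-0.163,0.178,0.08],"rot": [0,0,0]},
    {"dp": [-0.163,0.178,0.08],"rot": [0,0,0]},
    {"dp": [-0.163,0.178,0.08],"rot": [0,0,0]},
    {"dp": [-0.163,0.178,0.05],"rot": [0,0,0]},
    {"dp": [-0.163,0.178,0.02],"rot": [0,0,0]},
    {"dp": [-0.163,0.178,0.008],"rot": [0,0,0]},
    {"dp": [-0.163,0.178,0],"rot": [0,0,0]},
    {"dp": [-0.163,0.178,0],"rot": [0,0,0]},
    {"dp": [-0.163,0.178,0],"rot": [0,0,0]}
  ]
}}

```text
time_s: 8.55
eef_pos: [0.5027, -0.0397, 0.1223]
ee_rot: [-0.0, 0.744, -0.668, 0.0]
wrist_force: [-0.8, -0.3, 0.2]
finger_gap: 0.301
grip_force: 0.0
```

Emit:
{"name": "send_rows", "arguments": {
  "moves": [
    {"dp": [0.001,-0.01,0],"rot": [0,0,0]},
    {"dp": [0.002,-0.02,0],"rot": [0,0,0]},
    {"dp": [0.003,-0.03,0],"rot": [0,0,0]},
    {"dp": [0.004,-0.04,0],"rot": [0,0,0]},
    {"dp": [0.005,-0.05,0],"rot": [0,0,0]},
    {"dp": [0.006,-0.06,0],"rot": [0,0,0]},
    {"dp": [0.007,-0.07,0],"rot": [0,0,0]},
    {"dp": [0.008,-0.08,0],"rot": [0,0,0]},
    {"dp": [0.01,-0.09,0],"rot": [0,0,0]},
    {"dp": [0.011,-0.1,0],"rot": [0,0,0]},
    {"dp": [0.012,-0.11,0],"rot": [0,0,0]},
    {"dp": [0.013,-0.12,0],"rot": [0,0,0]},
    {"dp": [0.014,-0.13,0],"rot": [0,0,0]},
    {"dp": [0.015,-0.14,0],"rot": [0,0,0]},
    {"dp": [0.016,-0.15,0],"rot": [0,0,0]},
    {"dp": [0.018,-0.16,0],"rot": [0,0,0]},
    {"dp": [0.019,-0.17,0],"rot": [0,0,0]},
    {"dp": [0.02,-0.18,0],"rot": [0,0,0]},
    {"dp": [0.021,-0.195,0],"rot": [0,0,0]},
    {"dp": [0.021,-0.195,0],"rot": [0,0,0]}
  ]
}}

```text
time_s: 11.05
eef_pos: [0.519, -0.1965, 0.1214]
ee_rot: [0.0, 0.744, -0.668, -0.0]
wrist_force: [0.1, 0.2, 0.8]
finger_gap: 0.301
grip_force: 0.0
```

Run:
```python
from h import *
o=get_obs();print(o['eef_pos'],o['wrist_force'])
f=grab_frame("scene")
for (u,v),r in red(f): print(u,v,r,ray("scene",u,v,.055).round(3),ray("scene",u,v,.014).round(3))
cv2.imwrite("pics/a4.png",cv2.resize(f[130:360,70:350],None,fx=2.2,fy=2.2,interpolation=2)[:,:,::-1])
```

```text
[ 0.51897053 -0.19649233  0.12136356] [0.11202893 0.17783421 0.76655123]
187.0 289.0 10.63024616241455 [ 0.652 -0.211  0.055] [ 0.635 -0.203  0.014]
```

View pics/a4.png

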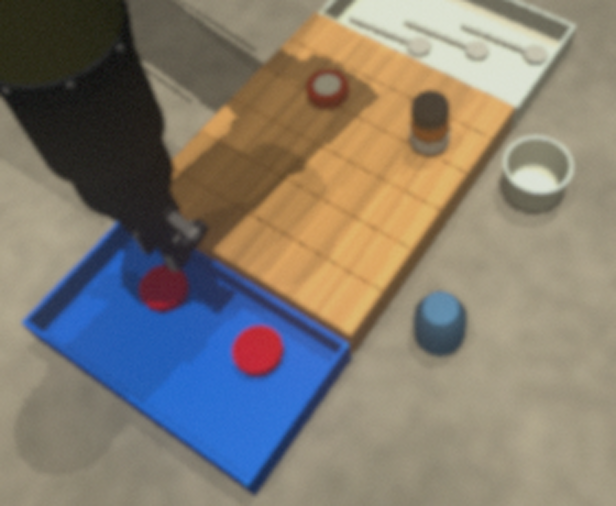

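Lid B is in the tray too, at px (163,288). The third lid is still at (327,88). I'll push it about 19° diagonally so it lands between the other two.

Emit:
{"name": "send_rows", "arguments": {
  "moves": [
    {"dp": [0,0,0.05],"rot": [0,0,0]},
    {"dp": [0,0,0.08],"rot": [0,0,0]},
    {"dp": [-0.01,0.09,0.08],"rot": [0,0,0.035]},
    {"dp": [-0.02,0.17,0.08],"rot": [0,0,0.07]},
    {"dp": [-0.03,0.25,0.08],"rot": [0,0,0.07]},
    {"dp": [-0.04,0.32,0.08],"rot": [0,0,0.07]},
    {"dp": [-0.04,0.353,0.08],"rot": [0,0,0.07]},
    {"dp": [-0.04,0.353,0.08],"rot": [0,0,0.07]},
    {"dp": [-0.04,0.353,0.05],"rot": [0,0,0.07]},
    {"dp": [-0.04,0.353,0.02],"rot": [0,0,0.07]},
    {"dp": [-0.04,0.353,0.008],"rot": [0,0,0.07]},
    {"dp": [-0.04,0.353,0],"rot": [0,0,0.07]},
    {"dp": [-0.04,0.353,0],"rot": [0,0,0.07]},
    {"dp": [-0.04,0.353,0],"rot": [0,0,0.07]}
  ]
}}

```text
time_s: 12.85
eef_pos: [0.4875, 0.0868, 0.1223]
ee_rot: [-0.001, 0.813, -0.582, 0.0]
wrist_force: [-0.5, 0.4, 0.6]
finger_gap: 0.301
grip_force: 0.0
```

Emit:
{"name": "send_rows", "arguments": {
  "moves": [
    {"dp": [0.0034,-0.01,0],"rot": [0,0,0]},
    {"dp": [0.0068,-0.02,0],"rot": [0,0,0]},
    {"dp": [0.0102,-0.03,0],"rot": [0,0,0]},
    {"dp": [0.0136,-0.04,0],"rot": [0,0,0]},
    {"dp": [0.017,-0.05,0],"rot": [0,0,0]},
    {"dp": [0.0204,-0.06,0],"rot": [0,0,0]},
    {"dp": [0.0238,-0.07,0],"rot": [0,0,0]},
    {"dp": [0.0272,-0.08,0],"rot": [0,0,0]},
    {"dp": [0.0306,-0.09,0],"rot": [0,0,0]},
    {"dp": [0.034,-0.1,0],"rot": [0,0,0]},
    {"dp": [0.0374,-0.11,0],"rot": [0,0,0]},
    {"dp": [0.0408,-0.12,0],"rot": [0,0,0]},
    {"dp": [0.0442,-0.13,0],"rot": [0,0,0]},
    {"dp": [0.0476,-0.14,0],"rot": [0,0,0]},
    {"dp": [0.051,-0.15,0],"rot": [0,0,0]},
    {"dp": [0.0544,-0.16,0],"rot": [0,0,0]},
    {"dp": [0.0578,-0.17,0],"rot": [0,0,0]}
  ]
}}

```text
time_s: 14.98
eef_pos: [0.5335, -0.0498, 0.1215]
ee_rot: [0.0, 0.813, -0.582, -0.0]
wrist_force: [-0.7, -0.2, 0.2]
finger_gap: 0.3
grip_force: 0.1
```

Emit:
{"name": "send_rows", "arguments": {
  "moves": [
    {"dp": [0.0034,-0.01,0],"rot": [0,0,0]},
    {"dp": [0.0068,-0.02,0],"rot": [0,0,0]},
    {"dp": [0.0102,-0.03,0],"rot": [0,0,0]},
    {"dp": [0.0136,-0.04,0],"rot": [0,0,0]},
    {"dp": [0.017,-0.05,0],"rot": [0,0,0]},
    {"dp": [0.0204,-0.06,0],"rot": [0,0,0]},
    {"dp": [0.0238,-0.07,0],"rot": [0,0,0]},
    {"dp": [0.0272,-0.08,0],"rot": [0,0,0]},
    {"dp": [0.0306,-0.09,0],"rot": [0,0,0]},
    {"dp": [0.034,-0.1,0],"rot": [0,0,0]},
    {"dp": [0.0374,-0.11,0],"rot": [0,0,0]},
    {"dp": [0.0408,-0.12,0],"rot": [0,0,0]},
    {"dp": [0.0442,-0.13,0],"rot": [0,0,0]},
    {"dp": [0.0476,-0.14,0],"rot": [0,0,0]},
    {"dp": [0.051,-0.15,0],"rot": [0,0,0]},
    {"dp": [0.0544,-0.16,0],"rot": [0,0,0]},
    {"dp": [0.0578,-0.17,0],"rot": [0,0,0]},
    {"dp": [0.0595,-0.175,0],"rot": [0,0,0]},
    {"dp": [0.0595,-0.175,0],"rot": [0,0,0]}
  ]
}}

```text
time_s: 17.35
eef_pos: [0.5809, -0.1895, 0.1213]
ee_rot: [0.0, 0.813, -0.582, -0.0]
wrist_force: [-0.4, -0.5, 1.4]
finger_gap: 0.298
grip_force: 0.0
```

Emit:
{"name": "send_rows", "arguments": {
  "moves": [
    {"dp": [0,0,0.02],"rot": [0,0,0]},
    {"dp": [0,0,0.06],"rot": [0,0,0]},
    {"dp": [0,0,0.12],"rot": [0,0,0]},
    {"dp": [-0.08,0,0.18],"rot": [0,0,0]},
    {"dp": [-0.15,0,0.2],"rot": [0,0,0]},
    {"dp": [-0.2,0,0.2],"rot": [0,0,0]},
    {"dp": [-0.2,0,0.2],"rot": [0,0,0]},
    {"dp": [-0.2,0,0.2],"rot": [0,0,0]}
  ]
}}

```text
time_s: 18.35
eef_pos: [0.4209, -0.1891, 0.2827]
ee_rot: [-0.001, 0.813, -0.582, 0.001]
wrist_force: [0.3, 0.0, 0.0]
finger_gap: 0.3
grip_force: 0.0
```

Run:
```python
from h import *
o=get_obs();print(o['eef_pos'],o['wrist_force'],o['time_s'])
f=grab_frame("scene")
for (u,v),r in red(f): print(u,v,r,ray("scene",u,v,.014).round(3))
cv2.imwrite("pics/a5.png",cv2.resize(f[130:360,70:350],None,fx=2.2,fy=2.2,interpolation=2)[:,:,::-1])
```

```text
[ 0.42090597 -0.18912485  0.28267809] [0.26159867 0.03169511 0.04932911] 18.35
187.0 289.0 10.63024616241455 [ 0.635 -0.203  0.014]
165.22413635253906 273.7758483886719 10.313982963562012 [ 0.578 -0.208  0.014]
144.05633544921875 260.2957763671875 10.205347061157227 [ 0.521 -0.215  0.014]
```

View pics/a5.png

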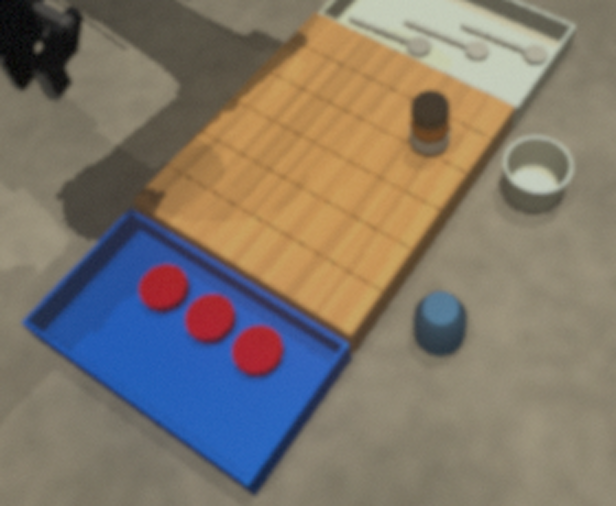

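All three lids lie in the blue tray at px (163,288), (210,318) and (257,350). The jar, ramekin and salt pot are in place and the arm is clear, so I'm handing in.

```bash
python3 -c "from rig import *
print(close_job())"
```

```text
the job is handed in; nothing more can be done
None
```

I swept all three lids off the block into the blue tray, where they came to rest upside down; the jar, ramekin and salt pot still stand where they began, and the job is handed in, though no verdict came back.

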